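# Return the hand tools to their fitted trays

## Robot

A 6-joint arm with a two-finger parallel gripper is mounted at the origin on a cart in front of the work surface, level with it; the furniture and walls round the work are solid. World frame = base frame: x ahead of the robot, y to its left, z up, the work surface at z = 0. Lengths are in mm, angles in rad, forces in N, time in s.
With the tool pointing down it reaches from about 275 to 750 mm from the base axis. Payload 10.2 kg.
Tool frame: the origin (TCP) lies on the centre line of the jaws, within the pads' length; the fingertips stand 11 mm ahead of it and the grasp point (between the pads) lies 8 mm behind it (tcp_to_tips is the distance from the TCP to the fingertips, in mm); z points along the fingers, y is the line along which they close (so a half turn about z gives the same grasp; the last joint's range is limited). The gripper opens to 88 mm and grips with 3 to 60 N. Pads are 18 mm wide; open, the fingers measure 123 mm over their backs; the gripper's body (75 mm by 187 mm) begins 45 mm behind the grasp point.
Start: joints at [1.118, 0.313, 1.498, -0, 1.331, -0.223], TCP at [119.599, 511.202, 249.72] pointing down, gripper open.
Joint ranges: [-2.94, 2.94], [-0.97, 2.17], [0.19, 2.56], [-1.23, 4.37], [0.02, 3.11], [-2.88, 2.88]. Speed limits (rad/s): [2.39, 2.39, 3.01, 3.14, 3.14, 3.14].

## Interface

Orientations are given as a unit quaternion [w, x, y, z].
In Python, from station import * gives the robot as it stands.
- The arm moves only by the shell command python3 -m handwheel 'ROWS' [OPENING]. ROWS is a JSON list of rows, 1 to 20 of them, each of 4 numbers: dx, dy, dz in mm, then a turn about the tool's z in rad; each row shifts and turns the commanded pose from where the row before left it, along the tool's axes as they then stand; what a row does not reach is not made up. A row lasts 1/12 s, in which the tool goes at most 41.7 mm and 0.125 rad, less where a joint would pass 70% of its speed; a pose out of reach is approached as far as the arm can. OPENING is the opening from 0.0 (shut) to 1.0 (fully open), set as the command begins (- or left out keeps the last). The fingers move at their own pace and stop on an object; the grip force is fixed at half the most. Time passes only in rows, so rows that do not move let the fingers close. It prints the time, the measured TCP pose, the force, the opening and the grip force at its end.
- get_state(): the state, without advancing time (a new reading comes with each control period).
- grab_frame(name): name is "side" or "top" or "wrist"; returns a dict with "image" (480x640x3 uint8, blue, green, red), "z_map" (480x640 float32, mm along the optical axis (not along the pixel's ray), 0 where there is no reading), "fx", "fy", "cx", "cy" (pixels), "k1" (the pictures are not rectified: a ray, as slopes to the right and down, at radius r is drawn at 1 + k1 r^2 times it, then the intrinsics apply), "R" (3x3) and "t" (3): a world point X has camera coordinates R X + t; the wrist camera has in their place "mount" (4x4, takes a point from camera to tool coordinates, whose origin is the TCP and whose axes are the flange's). Camera axes: x right, y down, z forward; pixel columns grow to the right and rows downward; lengths in mm; the calibration is good to about 2 mm. A picture is of the moment at which its call begins: read the wrist's pose just before it.
- close_job(): hands the job in; it is judged then, once.
The state is a dict: "t": time; "joint_pos": joint angles; "qvel": joint speeds; "joint_torque": joint torques, N m; "eef_pos": TCP position; "eef_rot": TCP orientation; "wrist_force": force on the tool from outside, world axes, zero at the start; "moment": the same for the moment, N m; "finger_gap": opening from 0.0 (shut) to 1.0 (fully open); "grasp_force": force on a finger pad.
Only numpy, scipy, OpenCV 4.12 (cv2) and the standard library are available. Lean on these libraries where they do the work, as an engineer would, in place of code of your own. Each camera call takes 0.05 s, during which the arm holds its last target. There are 200 camera calls.

## Task

Put the four hand tools back into their fitted plywood trays: the tape measure, the marker, the spring clamp and the cork sanding block each go into the pocket that is cut for it, fully down on the pocket's floor (the tape measure standing on its edge as it does now, the others lying flat), the clamp with its handles in the wide half of its pocket. Set them down rather than dropping them, and leave the loose pine offcut between them where it lies.

Things in the scene. Friction and masses are not known exactly. Their poses are not given: they have to be found in the camera images.
- tape_measure: yellow and black pocket tape measure standing on its edge, 35 mm thick along its x, 86 mm long along its y, 63 mm high along z; origin at the centre of its underside. Pinch it across x at its middle. Its pocket takes it either way round.
- marker: white marker pen with a black cap, lying flat and able to roll, 135 mm long along its y, 16 mm thick; its own origin lies on its skin half way along, so use marker_mid for its position. Pinch it across, at its middle. Its pocket takes it either way round.
- marker_mid (a point): the middle of the marker, half way along it and on its axis (8 mm above the bench as it lies); same axes as the marker.
- spring_clamp: black hand spring clamp with orange jaw tips, lying flat, 138 mm long along its y, 16 mm thick, one rigid closed piece; the handles are at +y and spread to 53 mm, the jaws at -y are 36 mm wide; origin at the centre of the underside of its 53x138 mm outline. Pinch it across x (about 40 mm wide) 5 mm from the origin towards the jaws.
- sanding_block: brown cork sanding block lying flat, 63 mm wide along its x, 95 mm long along its y, 29 mm high; origin at the centre of its underside. Pinch it across x at its middle. Its pocket takes it either way round.
- tray_tape: fixed plywood tray, 102 mm (x) by 168 mm (y), 20 mm high; origin: centre of its underside. Pocket along y, centred on the origin, lined floor at 6 mm, mouth chamfered 5 mm: 43 mm wide, 94 mm long, for the tape measure. A 50 mm wide finger channel, floor at 6 mm, crosses the tray along x at its middle.
- tray_marker: fixed plywood tray, 102 mm (x) by 168 mm (y), 20 mm high; origin: centre of its underside. Pocket along y, centred on the origin, lined floor at 6 mm, mouth chamfered 5 mm: a narrow groove 25 mm wide, 143 mm long, for the marker. A 50 mm wide finger channel, floor at 6 mm, crosses the tray along x at its middle.
- tray_clamp: fixed plywood tray, 102 mm (x) by 168 mm (y), 20 mm high; origin: centre of its underside. Pocket along y, centred on the origin, lined floor at 6 mm, mouth chamfered 5 mm: 146 mm long for the spring clamp, 61 mm wide in its +y half (handles), 48 mm in its -y half (jaws): clamp y along tray +y. A 50 mm wide finger channel, floor at 6 mm, crosses the tray along x at its middle.
- tray_cork: fixed plywood tray, 102 mm (x) by 168 mm (y), 20 mm high; origin: centre of its underside. Pocket along y, centred on the origin, lined floor at 6 mm, mouth chamfered 5 mm: 71 mm wide, 103 mm long, for the sanding block. A 50 mm wide finger channel, floor at 6 mm, crosses the tray along x at its middle.
- offcut: bystander: loose pine offcut among the tools, 38 mm along x, 60 mm along y, 38 mm high; origin at the centre of its underside. Leave it where it lies.
Not all that is in view belongs to the job. There is more than one size of the tape_measure; the one meant has the size given above.

How it is judged:
By the outcome, as a careful person would: the job done as asked, in the order asked, and still so for the second after the job is handed in, with the robot touching nothing.
It also fails if it takes over 112 s, if anything falls off the work surface, if the arm or the gripper's body presses on something with over 40 N, if the wrist force passes 120 N, or if a joint passes its speed limit or range.

## Working session

There is one attempt and no reset: what is moved stays moved. The work goes in short steps, Python scripts to look and compute and a shell command to move; the robot and the scene stay as the last step left them, time stands still between calls to the robot, and variables do not carry over. Pictures are saved under pics/ and viewed, at most 14 in all, crops included, and the job is handed in when it is done.

```bash
ls; mkdir -p pics; python3 - <<'E'
from station import *
import cv2,numpy as np
s=get_state();print(s['t'],s['eef_pos'],s['eef_rot'])
for n in ('top','side','wrist'):
    f=grab_frame(n);cv2.imwrite(f'pics/{n}0.png',f['image']);np.save(f'{n}0.npy',f,allow_pickle=True)
    print(n,{k:v for k,v in f.items() if k not in('image','z_map')})
E
```

```text
pics
0.0 [119.51288258 510.97849111 249.18664003] [-2.04567393e-04  1.14651838e-01  9.93405547e-01 -5.77740406e-04]
top {'fx': 483.39573788807405, 'fy': 483.39573788807405, 'cx': 319.5554498468005, 'cy': 233.470514816535, 'k1': 0.031928246329815946, 'R': array([[ 0.01508569, -0.99981125, -0.01224285],
       [-0.98321793, -0.01260671, -0.18199882],
       [ 0.18181012,  0.01478296, -0.98322253]]), 't': array([ 127.21514326,  446.76261965, 1039.9257248 ])}
side {'fx': 452.3089042351166, 'fy': 452.3089042351166, 'cx': 321.6211104898649, 'cy': 234.55506116317437, 'k1': -0.009437005679945864, 'R': array([[ 0.89689635, -0.44173112, -0.02122628],
       [-0.29573529, -0.56339477, -0.77144473],
       [ 0.32881237,  0.69818333, -0.63594219]]), 't': array([-381.74789469,  230.13380874,  770.80355253])}
wrist {'fx': 421.6792002997507, 'fy': 421.6792002997507, 'cx': 319.35980989066337, 'cy': 243.33346597194665, 'k1': 0.0320135339481352, 'mount': array([[ 1.60037556e-04, -9.50848250e-01, -3.09657197e-01,
         8.14994908e+01],
       [ 9.99999987e-01,  1.48853728e-04,  5.97442824e-05,
         2.43054583e-01],
       [-1.07141183e-05, -3.09657202e-01,  9.50848262e-01,
        -1.35257810e+02],
       [ 0.00000000e+00,  0.00000000e+00,  0.00000000e+00,
         1.00000000e+00]])}
```

View pics/top0.png

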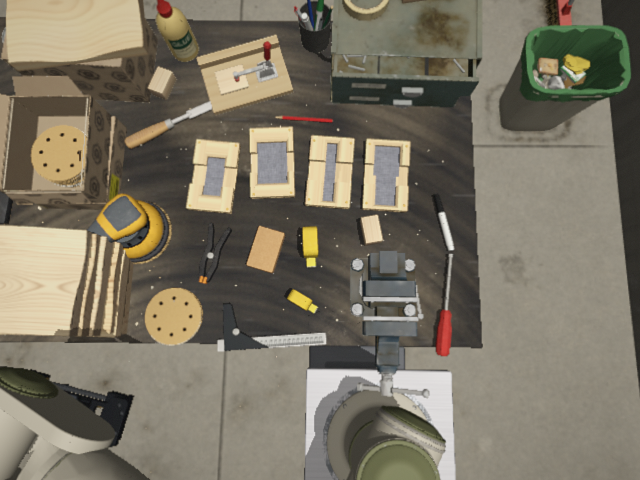

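View pics/side0.png

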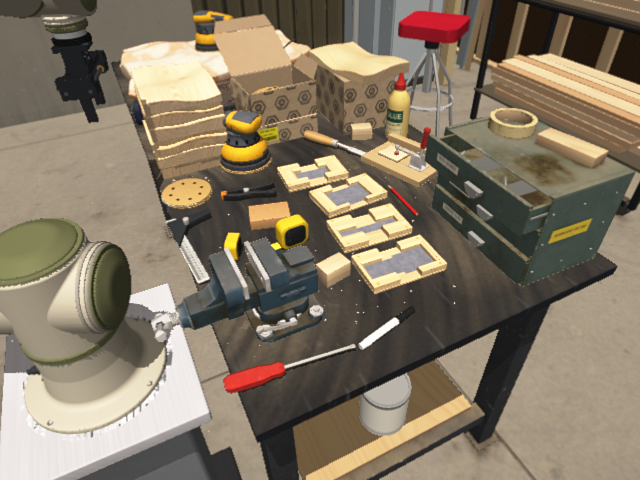

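The top view shows the clamp (213,252), cork (266,250), big tape (311,243), small decoy tape (302,300), offcut (371,229) and marker (444,222). The trays are tape (214,176), cork (272,162), marker (331,172) and clamp (386,175), to be confirmed. The vise stands at (390,290). I'll zoom in on the work area next.

```bash
cat > h.py <<'E'
import numpy as np,cv2
from scipy.spatial.transform import Rotation as Ro
from station import *
def pose():
    s=get_state();q=s['eef_rot'];return Ro.from_quat([q[1],q[2],q[3],q[0]]).as_matrix(),np.array(s['eef_pos'])
def grab(n):
    Rt,p=pose();f=grab_frame(n)
    if n=='wrist':
        M=f['mount'];Rc=Rt@M[:3,:3];c=Rt@M[:3,3]+p
        f['R']=Rc.T;f['t']=-Rc.T@c
    return f
def und(f,uv):
    d=(np.atleast_2d(uv)-[f['cx'],f['cy']])/[f['fx'],f['fy']];x=d.copy()
    for _ in range(10): x=d/(1+f['k1']*(x**2).sum(1,keepdims=True))
    return x
def ray(f,uv,z):  # intersect plane height z
    d=np.c_[und(f,uv),np.ones(len(np.atleast_2d(uv)))]@f['R'];c=-f['R'].T@f['t']
    return c+d*((z-c[2])/d[:,2])[:,None]
def depthxyz(f):
    v,u=np.mgrid[:480,:640];x=und(f,np.c_[u.ravel(),v.ravel()].astype(float))
    z=f['z_map'].ravel();P=(np.c_[x*z[:,None],z]-f['t'])@f['R'];P[z==0]=np.nan
    return P.reshape(480,640,3)
def tri(f1,a,f2,b):  # two-view point
    A=[];
    for f,u in((f1,a),(f2,b)):
        d=np.append(und(f,u)[0],1)@f['R'];d/=np.linalg.norm(d);A.append((-f['R'].T@f['t'],d))
    S=[np.eye(3)-np.outer(d,d) for _,d in A]
    return np.linalg.solve(S[0]+S[1],S[0]@A[0][0]+S[1]@A[1][0])
E
python3 - <<'E'
from h import *
f=np.load('top0.npy',allow_pickle=True).item()
im=f['image'];cv2.imwrite('pics/crop0.png',cv2.resize(im[125:325,180:460],None,fx=2.8,fy=2.8,interpolation=cv2.INTER_CUBIC))
for n,uv,z in(('clamp',(213,252),8),('cork',(266,250),29),('tape',(311,240),63),('small',(302,300),30),('off',(371,229),38),('marker',(444,222),8),('t1',(214,176),20),('t2',(272,162),20),('t3',(331,172),20),('t4',(386,175),20),('vise',(390,255),80)):print(n,ray(f,uv,z).round(),depthxyz(f)[uv[1],uv[0]].round())
E
```

```text
clamp [[405. 378.   8.]] [406. 380.   1.]
cork [[408. 254.  29.]] [408. 254.  25.]
tape [[426. 152.  63.]] [427. 152.  60.]
small [[297. 170.  30.]] [297. 169.  46.]
off [[457.  18.  38.]] [458.  18.  35.]
marker [[ 482. -153.    8.]] [ 481. -151.   14.]
t1 [[582. 382.  20.]] [587. 386.   6.]
t2 [[618. 248.  20.]] [624. 250.   4.]
t3 [[595. 109.  20.]] [601. 109.   3.]
t4 [[589. -19.  20.]] [594. -21.   6.]
vise [[393. -18.  80.]] [389. -14. 111.]
```

View pics/crop0.png

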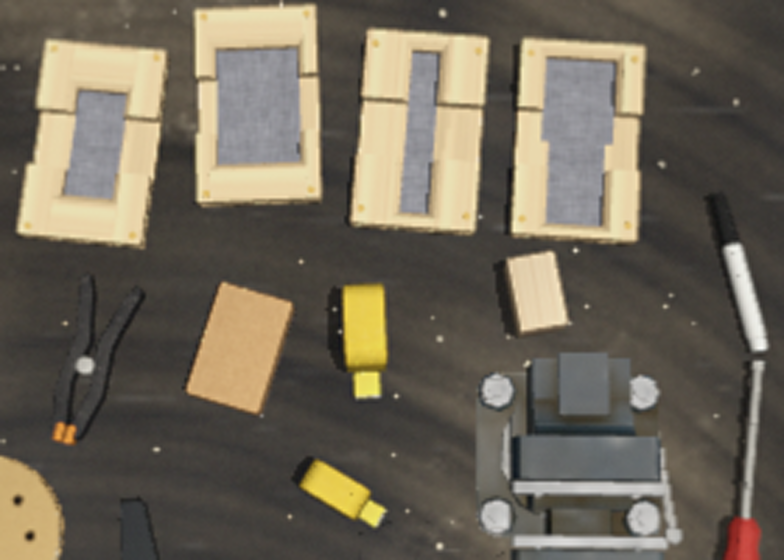

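View pics/wrist0.png

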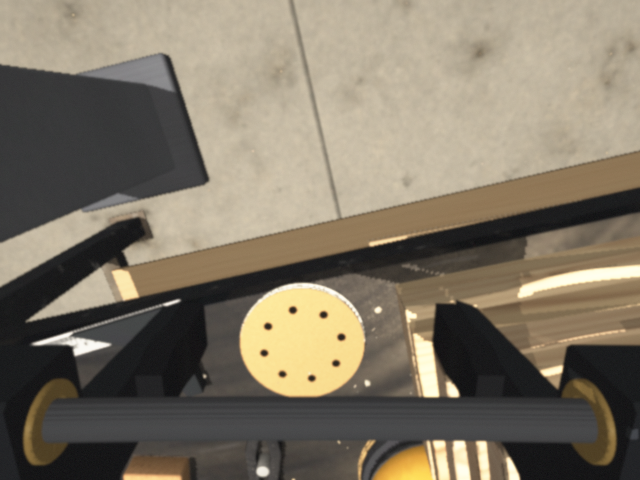

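The crop confirms the tray identities and sizes: narrow tape pocket, cork, marker groove, and clamp with its wide half at the top (+x). The clamp's handles point up and its jaws down. Every tool's long axis runs roughly along world x. The wrist view shows the planks and the disc. Next I check obstacle heights near the path and get rough tool outlines.

```bash
cat >> h.py <<'E'
def hmap(f,x0,x1,y0,y1,st):  # max height grid for clearance
    P=depthxyz(f).reshape(-1,3);P=P[np.isfinite(P[:,0])]
    for x in np.arange(x1-st,x0-1,-st):
        print(int(x),[int(max([0,*P[(P[:,0]>=x)&(P[:,0]<x+st)&(P[:,1]>=y)&(P[:,1]<y+st)][:,2]])) for y in np.arange(y1-st,y0-1,-st)])
E
python3 - <<'E'
from h import *
f=np.load('top0.npy',allow_pickle=True).item()
hmap(f,250,750,-250,700,50)
E
```

```text
700 [207, 204, 4, 30, 29, 16, 22, 18, 22, 24, 10, 213, 214, 214, 214, 214, 213, 213, 5]
650 [123, 169, 36, 30, 4, 23, 23, 23, 23, 23, 22, 23, 23, 23, 22, 24, 4, 4, 3]
600 [123, 167, 4, 5, 3, 23, 23, 23, 22, 21, 22, 24, 23, 23, 11, 23, 4, 7, 2]
550 [124, 169, 4, 4, 3, 22, 20, 23, 23, 23, 23, 22, 24, 23, 22, 23, 4, 4, 6]
500 [168, 169, 134, 136, 14, 24, 24, 24, 24, 24, 24, 25, 26, 24, 24, 23, 18, 11, 5]
450 [168, 168, 149, 147, 135, 3, 22, 22, 30, 30, 61, 59, 4, 42, 37, 4, 18, 20, 3]
400 [216, 211, 202, 146, 129, 6, 22, 18, 31, 33, 65, 66, 5, 42, 39, 5, 5, 18, 5]
350 [213, 208, 198, 64, 4, 17, 20, 3, 32, 32, 61, 57, 29, 115, 118, 30, 5, 22, 3]
300 [212, 213, 209, 13, 13, 18, 21, 4, 4, 43, 50, 4, 18, 141, 140, 140, 19, 19, 3]
250 [215, 215, 212, 15, 14, 16, 13, 21, 6, 3, 50, 41, 28, 140, 141, 139, 29, 25, 3]
```

```bash
python3 -m handwheel '[[0,0,0,-0.115],[0,0,0,-0.115],[-31,-15,-4,0],[-31,-15,-4,0],[-31,-15,-4,0],[-31,-15,-4,0],[-31,-15,-4,0],[-31,-15,-4,0],[-31,-15,-4,0],[-31,-15,-4,0],[-31,-15,-4,0],[-31,-15,-4,0],[-31,-15,-4,0],[-31,-15,-4,0],[-31,-15,-4,0],[0,0,0,0]]'
python3 - <<'E'
from h import *
print(pose())
f=grab('wrist');cv2.imwrite('pics/w1.png',f['image']);np.save('w1.npy',f)
E
```

```text
t: 1.48
eef_pos: [526.9, 313.1, 301.0]
eef_rot: [0.0, 0.002, 1.0, -0.001]
wrist_force: [0.5, -1.3, -0.7]
finger_gap: 1.001
grasp_force: 0.0
(array([[-9.99989643e-01,  4.52200033e-03,  5.14475620e-04],
       [ 4.52145337e-03,  9.99989217e-01, -1.05938745e-03],
       [-5.19260623e-04, -1.05705030e-03, -9.99999307e-01]]), array([526.8759829 , 313.0679143 , 300.96547524]))
```

View pics/w1.png

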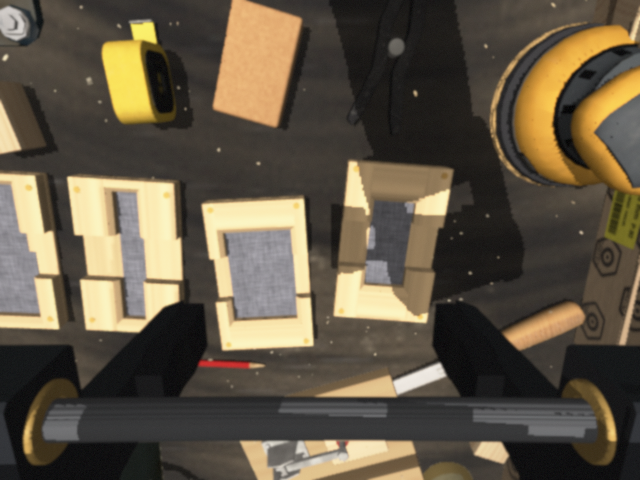

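The view shows tape (140,80), cork (258,62), clamp in shadow (390,75), and the tape, cork and marker trays with screws at their corners, whose centroid gives each tray's centre. Next I move to look straight down on the tape, cork and the other trays.

```bash
python3 -m handwheel '[[0,-32,0,0],[0,-32,0,0],[0,-32,0,0],[0,-32,0,0],[0,0,0,0],[0,0,0,0]]'
python3 - <<'E'
from h import *
f=grab('wrist');cv2.imwrite('pics/w2.png',f['image']);np.save('w2.npy',f)
E
```

```text
t: 2.03
eef_pos: [522.0, 188.0, 301.9]
eef_rot: [-0.0, 0.001, 1.0, 0.0]
wrist_force: [0.6, 0.5, -0.6]
finger_gap: 1.001
grasp_force: 0.0
```

View pics/w2.png

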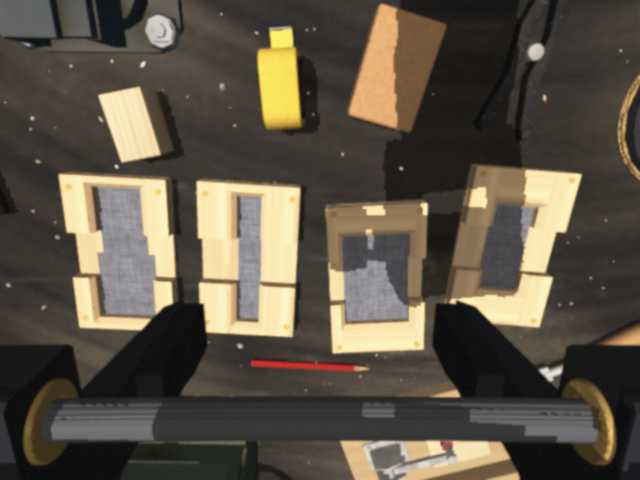

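The view shows tape (280,80), cork (397,68), offcut (136,125) and all four trays, with the clamp partly visible at (530,60). Now measuring.

```bash
cat > m.py <<'E'
from h import *
T=np.load('top0.npy',allow_pickle=True).item();W=np.load('w2.npy',allow_pickle=True).item();W1=np.load('w1.npy',allow_pickle=True).item()
def sc(f,p,r):
    im=f['image'].astype(float);u,v=map(int,p);w=im[v-r:v+r+1,u-r:u+r+1];
    s=1-w[...,0]/(w[...,2]+1);s=s-np.percentile(s,70);s[s<0]=0;s=s**2
    gv,gu=np.mgrid[v-r:v+r+1,u-r:u+r+1];return np.array([(gu*s).sum(),(gv*s).sum()])/s.sum()
c=lambda L:[(180+(a+.5)/2.8-.5,125+(b+.5)/2.8-.5) for a,b in L]
# corner order: near-left, near-right(lower y), far-left, far-right  in world (near = low x, left=+y)
tr={'tape':(c([(27,225),(132,237),(52,50),(158,60)]),[(573,181),(478,174),(540,320),(458,312)]),
'cork':(c([(206,191),(311,190),(203,17),(308,12)]),[(421,209),(337,212),(417,344),(338,347)]),
'marker':(c([(358,219),(472,222),(374,41),(479,49)]),[(293,191),(207,190),(287,329),(211,325)]),
'clamp':(c([(519,229),(628,230),(530,49),(637,53)]),[(165,186),(69,187),(170,320),(83,322)])}
for n,(a,b) in tr.items():
    A=np.array([sc(T,p,3) for p in np.round(a)]);B=np.array([sc(W,p,5) for p in b])
    X=np.array([tri(T,p,W,q) for p,q in zip(A,B)]);RA=ray(T,A,20);RB=ray(W,B,20)
    print(n,'z',X[:,2].round(1));
    for nm,Q in(('tri',X),('top',RA),('wr',RB)):
        d=(Q[2]+Q[3]-Q[0]-Q[1])/2;e=(Q[0]+Q[2]-Q[1]-Q[3])/2
        print('  ',nm,Q.mean(0).round(1),'yawlong',np.arctan2(d[1],d[0]).round(3),'yawshort',np.arctan2(-e[0],e[1]).round(3),np.hypot(*d[:2]).round(),np.hypot(*e[:2]).round())
E
cat > m2.py <<'E'
from m import *
def rect(f,mask,roi,z,nm):
    m=np.zeros_like(mask);x0,x1,y0,y1=roi;m[y0:y1,x0:x1]=mask[y0:y1,x0:x1]
    m=cv2.morphologyEx(m,cv2.MORPH_OPEN,np.ones((2,2),np.uint8))
    c=max(cv2.findContours(m,0,1)[0],key=cv2.contourArea)[:,0].astype(float)
    P=ray(f,c,z)[:,:2];r=cv2.minAreaRect(P.astype(np.float32))
    b=cv2.boxPoints(r);e=[b[1]-b[0],b[2]-b[1]];e=max(e,key=np.linalg.norm);e=e if e[0]>0 else -e
    print(nm,np.round(r[0],1),'size',np.round(r[1],1),'yaw',np.arctan2(e[1],e[0]).round(3));return r
for f,n,s in((T,'top',dict(tape=(295,325,215,270),cork=(240,290,220,275),off=(355,388,210,245))),(W,'w2',dict(tape=(245,315,15,140),cork=(340,455,0,140),off=(90,180,80,170))),(W1,'w1',dict(cork=(205,310,0,135)))):
    b,g,r=[f['image'][...,i].astype(int) for i in range(3)]
    for k,roi in s.items():
        M={'tape':(r>90)&(b<.55*r)&(g>.6*r),'cork':(r>65)&(r-b>25)&(r>1.15*g),'off':(r>110)&(r-b>25)}[k].astype(np.uint8)
        rect(f,M,roi,dict(tape=63,cork=29,off=38)[k],n+' '+k)
E
python3 m2.py
```

```text
tape z [21.5 17.2 29.1 24.5]
   tri [582.9 385.2  23.1] yawlong -0.095 yawshort -0.079 151.0 86.0
   top [584.9 385.5  20. ] yawlong -0.087 yawshort -0.085 155.0 88.0
   wr [583.9 387.3  20. ] yawlong -0.064 yawshort -0.104 153.0 88.0
cork z [25.4  3.  19.2 20.5]
   tri [621.  249.9  17.1] yawlong 0.052 yawshort 0.077 154.0 86.0
   top [620.2 249.7  20. ] yawlong 0.052 yawshort 0.042 155.0 87.0
   wr [620.3 250.   20. ] yawlong 0.049 yawshort 0.05 155.0 87.0
marker z [26.9 20.4 24.1 20. ]
   tri [595.3 113.3  22.9] yawlong -0.07 yawshort 0.011 149.0 89.0
   top [596.6 113.2  20. ] yawlong -0.067 yawshort -0.019 149.0 89.0
   wr [595.7 113.2  20. ] yawlong -0.074 yawshort 0.003 151.0 89.0
clamp z [-0.6 21.2  4.7 21.2]
   tri [594.2 -19.8  11.6] yawlong -0.054 yawshort -0.115 147.0 87.0
   top [591.6 -19.5  20. ] yawlong -0.057 yawshort -0.041 145.0 87.0
   wr [591.4 -16.5  20. ] yawlong -0.059 yawshort -0.042 147.0 94.0
top tape [412.2 150.9] size [87.2 34.1] yaw 0.077
top cork [408.6 252.7] size [66.2 97.6] yaw -0.28
top off [455.9  14.7] size [63.2 40.8] yaw 0.196
w2 tape [422.3 155.4] size [76.  33.8] yaw 0.051
w2 cork [412.1 256.4] size [63.7 96.1] yaw -0.275
w2 off [458.8  18. ] size [61.5 40.1] yaw 0.191
w1 cork [412.2 258.3] size [63.7 96.8] yaw -0.276
```

```bash
python3 - <<'E' >/dev/null
from m import *
def z(f,x0,y0,w,h,k,which,r):
    im=cv2.resize(f['image'][y0:y0+h,x0:x0+w],None,fx=k,fy=k,interpolation=cv2.INTER_CUBIC)
    for n in tr:
        for p in tr[n][which]:
            q=sc(f,np.round(p),r);cv2.circle(im,tuple(int(v) for v in ((q-[x0,y0]+.5)*k)),4,(0,0,255),1)
    return im
a=z(W,50,155,266,190,3,1,5);b=z(T,295,130,134,95,6,0,3)
a=z(W,50,155,160,190,2.5,1,5);a2=z(W,190,155,120,190,2.5,1,5);b=z(T,300,130,118,88,6,0,3)
cv2.imwrite('pics/sc.png',a:=z(W,50,155,266,190,3,1,5)[:, :]);cv2.imwrite('pics/sc2.png',b)
c=np.zeros((600,800,3),np.uint8);A=z(W,50,160,260,180,2.2,1,5);B=z(T,300,130,118,88,2.2,0,3)
A=cv2.resize(z(W,50,160,260,180,3,1,5),(520,360));B=cv2.resize(z(T,300,130,118,88,6,0,3),(280,209))
B=z(T,300,130,118,88,5,0,3)[:, :590];A=z(W,50,160,260,180,3,1,5)
E
python3 -c "
import cv2;print(cv2.imread('pics/sc.png').shape)"
```

```text
(570, 798, 3)
```

View pics/sc.png

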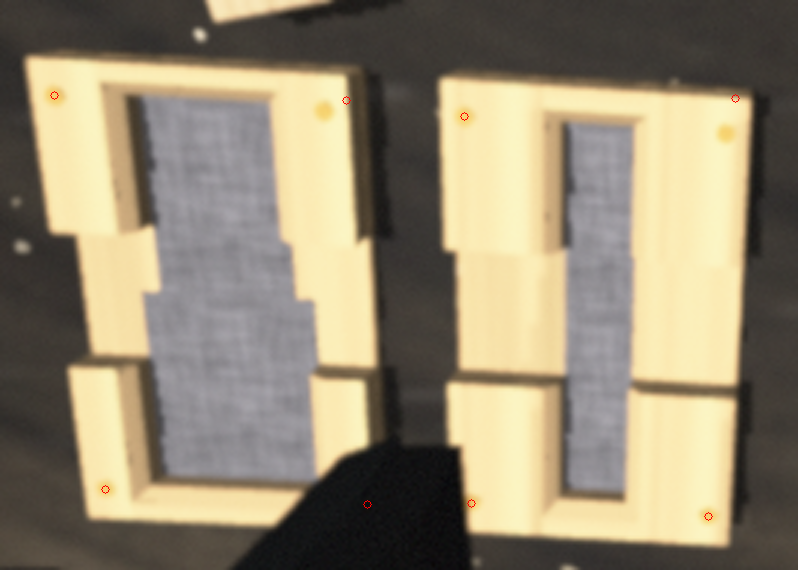

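View pics/sc2.png

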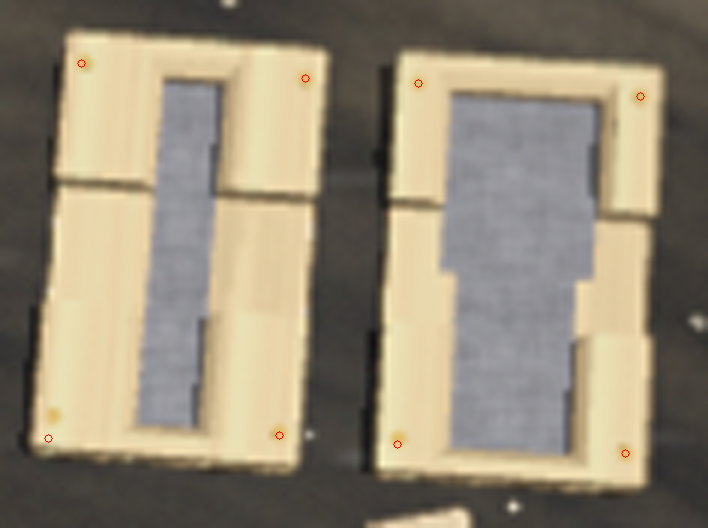

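The circles show misses at the clamp near-left screw (324,111 in the crop), the marker near-left screw in both views, and an occluded clamp far-left. I'll correct these and check parallelogram closure.

```bash
python3 - <<'E'
import re
s=open('m.py').read()
s=s.replace("(358,219)","(360,194)").replace("(293,191)","(292,199)").replace("(165,186)","(158,192)")
s=s.replace("    X=np","    if n=='clamp': B[2]=B[0]+B[3]-B[1]\n    X=np").replace("print('  ',nm","print('  ','clos',np.round((Q[0]+Q[3]-Q[1]-Q[2])[:2],1),nm")
open('m.py','w').write(s)
E
python3 m.py; python3 - <<'E'
from h import *
T=np.load('top0.npy',allow_pickle=True).item();W=np.load('w2.npy',allow_pickle=True).item()
a=cv2.resize(W['image'][155:355,320:590],None,fx=1.9,fy=1.9,interpolation=cv2.INTER_CUBIC)
b=cv2.resize(T['image'][122:215,182:300],None,fx=4,fy=4,interpolation=cv2.INTER_CUBIC)[:,:]
b=cv2.resize(T['image'][122:217,182:302],None,fx=2.3,fy=2.3,interpolation=cv2.INTER_CUBIC)
print(a.shape,b.shape)
c=np.zeros((max(a.shape[0],b.shape[0]),a.shape[1]+b.shape[1],3),np.uint8);c[:a.shape[0],:a.shape[1]]=a;c[:b.shape[0],a.shape[1]:]=b
cv2.imwrite('pics/sc3.png',c)
E
```

```text
tape z [21.5 17.2 29.1 24.5]
   clos [-0.7  0.5] tri [582.9 385.2  23.1] yawlong -0.095 yawshort -0.079 151.0 86.0
   clos [ 0.  -1.4] top [584.9 385.5  20. ] yawlong -0.087 yawshort -0.085 155.0 88.0
   clos [-4.1  0.2] wr [583.9 387.3  20. ] yawlong -0.064 yawshort -0.104 153.0 88.0
cork z [25.4  3.  19.2 20.5]
   clos [-6.1 -2.8] tri [621.  249.9  17.1] yawlong 0.052 yawshort 0.077 154.0 86.0
   clos [ 0.7 -0.4] top [620.2 249.7  20. ] yawlong 0.052 yawshort 0.042 155.0 87.0
   clos [ 0.1 -0.6] wr [620.3 250.   20. ] yawlong 0.049 yawshort 0.05 155.0 87.0
marker z [112.8  20.4  24.1  20. ]
   clos [-14.6   4. ] tri [593.9 113.8  44.4] yawlong -0.077 yawshort 0.041 152.0 90.0
   clos [11.   6.5] top [601.4 114.7  20. ] yawlong -0.093 yawshort -0.121 139.0 92.0
   clos [0.5 0.1] wr [598.7 112.4  20. ] yawlong -0.066 yawshort -0.065 144.0 87.0
clamp z [21.7 21.2 -2.4 21.2]
   clos [-13.2   1.2] tri [594.3 -19.6  15.4] yawlong -0.058 yawshort -0.117 151.0 87.0
   clos [-2.3  0.5] top [591.6 -19.5  20. ] yawlong -0.057 yawshort -0.041 145.0 87.0
   clos [-2.1 -9.5] wr [592.4 -17.7  20. ] yawlong -0.024 yawshort -0.064 145.0 92.0
(380, 513, 3) (218, 276, 3)
```

View pics/sc3.png

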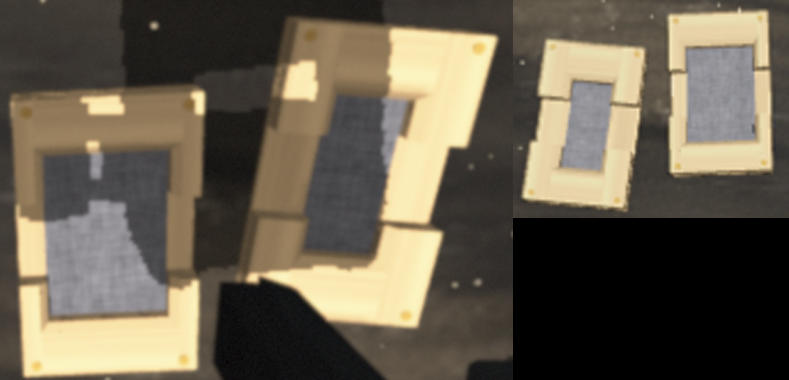

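The picture gives good screw positions: cork NR (26,113), NL (188,104), FR (38,367), FL (183,359); tape NR (310,34), NL (478,47), FL (405,315). The tape far-right screw is hidden by a finger.

```bash
cat > m.py <<'E'
from h import *
T=np.load('top0.npy',allow_pickle=True).item();W=np.load('w2.npy',allow_pickle=True).item();W1=np.load('w1.npy',allow_pickle=True).item()
# NL,NR,FL,FR (left=+y); None: hidden
tr={'tape':([(189.8,208.5),(230.3,211.6),(198.1,142),(237.2,145)],[(571.6,179.7),(483.2,172.9),(533.2,320.8),None]),
'cork':([(254.2,193.7),(291.1,192.4),(252,130.7),(289.4,129)],[(419,209.7),(333.7,214.5),(416.3,344),(340,348.2)]),
'marker':([(308.8,199.2),(346.5,202.5),(314.2,140.5),(350.8,143)],[(292,199.3),(204.7,193.7),(286,327),(207,322.7)]),
'clamp':([(366.2,204),(404.2,205.5),(369.7,143.8),(406.7,146)],[(158,192),(68,186.7),None,(85,318)])}
def trays():
  for n,(a,b) in tr.items():
    A=[];
    for f,pp in((T,a),(W,b)):
        Q=[None if p is None else ray(f,p,20)[0] for p in pp]
        if Q[2] is None:Q[2]=Q[0]+Q[3]-Q[1]
        if Q[3] is None:Q[3]=Q[2]+Q[1]-Q[0]
        Q=np.array(Q);d=(Q[2]+Q[3]-Q[0]-Q[1])/2;e=(Q[0]+Q[2]-Q[1]-Q[3])/2
        print(n,Q.mean(0).round(1),'clos',np.round((Q[0]+Q[3]-Q[1]-Q[2])[:2],1),'yaw',np.arctan2(d[1],d[0]).round(3),np.arctan2(-e[0],e[1]).round(3),np.hypot(*d[:2]).round(),np.hypot(*e[:2]).round())
    print('   z',[tri(T,p,W,q)[2].round(1) for p,q in zip(a,b) if q])
if __name__=='__main__':trays()
E
python3 m.py
```

```text
tape [581.5 382.6  20. ] clos [-0.1  0.9] yaw -0.056 -0.066 162.0 94.0
tape [584.9 386.1  20. ] clos [0. 0.] yaw -0.085 -0.083 155.0 87.0
   z [np.float64(18.0), np.float64(47.0), np.float64(15.7)]
cork [620.4 248.9  20. ] clos [ 1.1 -3.2] yaw 0.062 0.054 155.0 87.0
cork [620.7 250.4  20. ] clos [0.6 0.6] yaw 0.053 0.06 155.0 86.0
   z [np.float64(46.2), np.float64(-19.4), np.float64(19.6), np.float64(19.8)]
marker [597.8 111.4  20. ] clos [1.5 0.7] yaw -0.067 -0.07 144.0 87.0
marker [599.1 112.7  20. ] clos [0. 0.] yaw -0.067 -0.065 145.0 87.0
   z [np.float64(9.1), np.float64(13.0), np.float64(21.3), np.float64(19.0)]
clamp [590.7 -20.5  20. ] clos [-2.1  0.4] yaw -0.057 -0.042 145.0 87.0
clamp [592.2 -19.8  20. ] clos [0. 0.] yaw -0.057 -0.058 145.0 87.0
   z [np.float64(15.9), np.float64(17.9), np.float64(19.0)]
```

```bash
python3 - <<'E'
from m import *
for f,n in((W,'w2'),(W1,'w1'),(T,'top')):
    b,g,r=[f['image'][...,i].astype(int) for i in range(3)]
    roi={'w2':(245,315,15,140),'w1':(90,185,10,135),'top':(295,325,215,272)}[n]
    m=((r>90)&(b<.55*r)&(g>.6*r)).astype(np.uint8);x0,x1,y0,y1=roi
    print(n)
    for v in range(y0,y1,6 if n!='top' else 3):
        u=np.nonzero(m[v,x0:x1])[0]
        if len(u): 
            P=ray(f,np.array([[x0+u[0]-.5,v],[x0+u[-1]+.5,v]],float),63);P0=ray(f,np.array([[x0+u[0],v]],float),8)
            print(v,x0+u[0],x0+u[-1],'z63',P[:,:2].round(0).tolist(),'x at z8',P0[0,0].round())
E
```

```text
w2
33 269 293 z63 [[386.0, 148.0], [386.0, 168.0]] x at z8 378.0
39 270 293 z63 [[390.0, 149.0], [390.0, 168.0]] x at z8 383.0
45 270 293 z63 [[395.0, 149.0], [395.0, 168.0]] x at z8 388.0
51 257 296 z63 [[399.0, 138.0], [399.0, 170.0]] x at z8 393.0
57 256 296 z63 [[403.0, 137.0], [403.0, 170.0]] x at z8 398.0
63 257 296 z63 [[408.0, 137.0], [408.0, 170.0]] x at z8 403.0
69 257 297 z63 [[412.0, 137.0], [412.0, 171.0]] x at z8 408.0
75 258 297 z63 [[417.0, 138.0], [417.0, 171.0]] x at z8 413.0
81 258 298 z63 [[421.0, 138.0], [421.0, 171.0]] x at z8 419.0
87 259 298 z63 [[426.0, 138.0], [426.0, 171.0]] x at z8 424.0
93 259 299 z63 [[431.0, 138.0], [431.0, 172.0]] x at z8 429.0
99 260 299 z63 [[435.0, 139.0], [435.0, 172.0]] x at z8 435.0
105 261 300 z63 [[440.0, 139.0], [440.0, 173.0]] x at z8 440.0
111 261 300 z63 [[445.0, 139.0], [445.0, 173.0]] x at z8 446.0
117 262 300 z63 [[450.0, 140.0], [450.0, 173.0]] x at z8 451.0
123 264 301 z63 [[455.0, 141.0], [455.0, 173.0]] x at z8 457.0
129 267 278 z63 [[460.0, 143.0], [460.0, 154.0]] x at z8 462.0
w1
22 147 153 z63 [[384.0, 178.0], [38
[... 1145 characters left out ...]
8 459.0
233 302 317 z63 [[442.0, 173.0], [442.0, 138.0]] x at z8 452.0
236 302 317 z63 [[435.0, 173.0], [435.0, 138.0]] x at z8 445.0
239 302 317 z63 [[428.0, 172.0], [429.0, 137.0]] x at z8 438.0
242 303 317 z63 [[422.0, 170.0], [422.0, 137.0]] x at z8 431.0
245 303 318 z63 [[415.0, 170.0], [415.0, 135.0]] x at z8 424.0
248 303 318 z63 [[408.0, 170.0], [409.0, 135.0]] x at z8 417.0
251 303 318 z63 [[402.0, 170.0], [402.0, 135.0]] x at z8 410.0
254 303 317 z63 [[395.0, 170.0], [396.0, 137.0]] x at z8 403.0
257 305 316 z63 [[389.0, 165.0], [389.0, 139.0]] x at z8 396.0
260 306 315 z63 [[382.0, 163.0], [382.0, 141.0]] x at z8 389.0
263 306 315 z63 [[375.0, 163.0], [376.0, 141.0]] x at z8 382.0
```

Tray poses are settled: tape (584.9,386,−.084), cork (620.5,250,.056), marker (598.8,112.5,−.067), clamp (592,−20,−.057), tops near 20 mm. The tape's edges agree at z=63 in three views, with its centre at (417.5,154.5) and yaw .055. Moving above the tape.

```bash
python3 -m handwheel '[[15,-4.8,24.4,0],[15,-4.8,24.4,0],[15,-4.8,24.4,0],[15,-4.8,24.4,0],[15,-4.8,24.4,0],[15,-4.8,24.4,0],[15,-4.8,24.4,0],[0,0,0,-0.055],[0,0,0,0],[0,0,0,0]]' 0.66
```

```text
t: 2.92
eef_pos: [417.9, 155.7, 131.3]
eef_rot: [0.0, -0.028, 1.0, 0.0]
wrist_force: [-0.6, -0.3, 0.8]
finger_gap: 0.656
grasp_force: 0.0
```

```bash
python3 -m handwheel '[[0,-1,30,0],[0,0,30,0],[0,0,25,0],[0,0,15,0],[0,0,0,0],[0,0,0,0]]'
python3 -m handwheel '[[0,0,0,0],[0,0,0,0],[0,0,0,0],[0,0,0,0],[0,0,0,0],[0,0,0,0]]' 0.2
```

```text
t: 3.42
eef_pos: [418.3, 154.1, 31.3]
eef_rot: [0.0, -0.027, 1.0, 0.0]
wrist_force: [0.5, 0.3, 0.0]
finger_gap: 0.659
grasp_force: 0.0
t: 3.92
eef_pos: [418.1, 153.8, 31.6]
eef_rot: [0.001, -0.028, 1.0, 0.0]
wrist_force: [-1.1, 1.1, 6.2]
finger_gap: 0.362
grasp_force: 29.8
```

```bash
python3 -m handwheel '[[0,0,-15,0],[0,0,-30,0],[0,0,-35,0],[0,0,-30,0],[-22.4,27.8,0,0],[-22.4,27.8,0,0],[-22.4,27.8,0,0],[-22.4,27.8,0,0],[-22.4,27.8,0,0],[-22.4,27.8,0,0],[-22.4,27.8,0,0],[-22.4,27.8,0,0],[0,0,0,0.07],[0,0,0,0.07],[0,0,0,0],[0,0,0,0]]'
python3 - <<'E'
from h import *
R,p=pose();print(p,np.arctan2(R[1,0],-R[0,0]),np.arctan2(-R[0,1],R[1,1]))
f=grab('wrist');cv2.imwrite('pics/w3.png',f['image']);np.save('w3.npy',f)
E
```

```text
t: 5.25
eef_pos: [584.1, 385.4, 140.3]
eef_rot: [-0.001, 0.041, 0.999, -0.0]
wrist_force: [-0.2, 0.1, -3.1]
finger_gap: 0.364
grasp_force: 29.7
[584.07176725 385.37273185 140.2547322 ] 0.0829150127012763 -0.08291405786744163
```

View pics/w3.png

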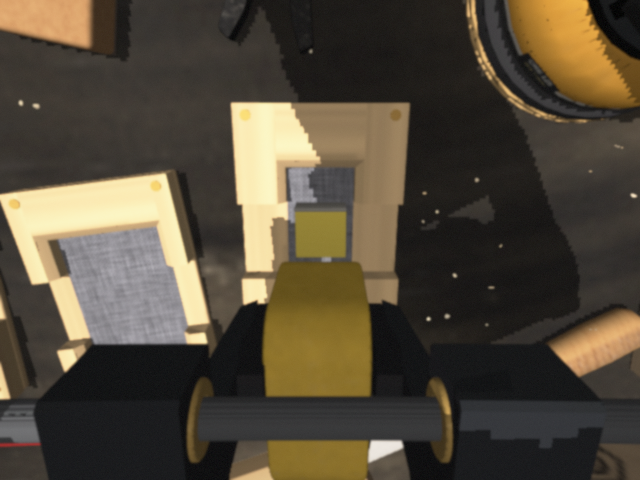

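The view shows the tape held straight above its tray. The near screws are at (245,115) and (396,115), symmetric about the tape's tab at column 320, so it is aligned sideways. Checking along the pocket numerically.

```bash
python3 - <<'E'
from h import *
f=np.load('w3.npy',allow_pickle=True).item()
P=ray(f,[[245.,115],[396,115]],20);m=P.mean(0);y=-.083;print(P,m, 'centre',m[:2]+77.5*np.array([np.cos(y),np.sin(y)]))
print('tab z~115', ray(f,[[320.,209],[320,257]],117))
E
```

```text
[[504.43675932 349.15825735  20.        ]
 [511.65345428 436.12730276  20.        ]] [508.0451068  392.64278005  20.        ] centre [585.27831127 386.21766309]
tab z~115 [[540.52074309 389.6086384  117.        ]
 [560.09806313 387.9940998  117.        ]]
```

```bash
python3 -m handwheel '[[-1.5,0.8,30,0],[0,0,30,0],[0,0,20,0],[0,0,10,0],[0,0,6,0],[0,0,4,0],[0,0,2,0],[0,0,0,0],[0,0,0,0]]'
```

```text
t: 6.05
eef_pos: [586.4, 386.5, 40.1]
eef_rot: [0.001, 0.042, 0.999, 0.0]
wrist_force: [-0.7, -0.2, -2.9]
finger_gap: 0.361
grasp_force: 29.7
```

```bash
python3 -m handwheel '[[0,0,1,0],[0,0,1,0],[0,0,0,0],[0,0,0,0]]'; python3 -m handwheel '[[0,0,0.7,0],[0,0,0.7,0],[0,0,0,0],[0,0,0,0]]'
```

```text
t: 6.38
eef_pos: [586.2, 386.4, 37.7]
eef_rot: [0.001, 0.042, 0.999, 0.0]
wrist_force: [-2.3, 0.3, 2.2]
finger_gap: 0.363
grasp_force: 29.8
t: 6.72
eef_pos: [586.3, 386.5, 37.7]
eef_rot: [0.001, 0.042, 0.999, 0.0]
wrist_force: [-6.1, -3.0, 11.5]
finger_gap: 0.364
grasp_force: 29.8
```

```bash
python3 -m handwheel '[[0,0,0,0],[0,0,0,0],[0,0,0,0],[0,0,0,0]]' 0.66; python3 -m handwheel '[[0,0,-10,0],[0,0,-20,0],[0,0,-35,0],[0,0,-38,0],[0,0,-38,0],[0,0,-38,-0.083],[0,0,-38,0],[0,0,0,0]]' ;python3 -m handwheel '[[1.7,-36,0,0],[1.7,-36,0,0],[1.7,-36,0,0],[1.7,-36,0,0],[1.7,-36,0,0],[1.7,-36,0,0],[1.7,-36,0,0],[1.7,-36,0,0],[1.7,-36,0,0],[1.7,-36,0,0],[1.7,-36,0,0],[1.7,-36,0,0],[1.7,-36,0,0],[1.7,-36,0,0],[1.7,-36,0,0],[0,0,0,0],[0,0,0,0]]'
python3 - <<'E'
from h import *
f=grab('wrist');cv2.imwrite('pics/w4.png',f['image']);np.save('w4.npy',f)
E
```

```text
t: 7.05
eef_pos: [586.0, 386.3, 35.3]
eef_rot: [-0.0, 0.042, 0.999, -0.0]
wrist_force: [-0.8, 0.7, 0.5]
finger_gap: 0.643
grasp_force: 0.0
t: 7.72
eef_pos: [587.3, 387.0, 262.4]
eef_rot: [0.007, 0.001, 1.0, 0.003]
wrist_force: [0.8, -0.4, 0.4]
finger_gap: 0.664
grasp_force: 0.0
t: 9.13
eef_pos: [559.2, -154.9, 252.7]
eef_rot: [0.0, 0.002, 1.0, 0.0]
wrist_force: [0.6, 0.3, 0.5]
finger_gap: 0.656
grasp_force: 0.0
```

View pics/w4.png

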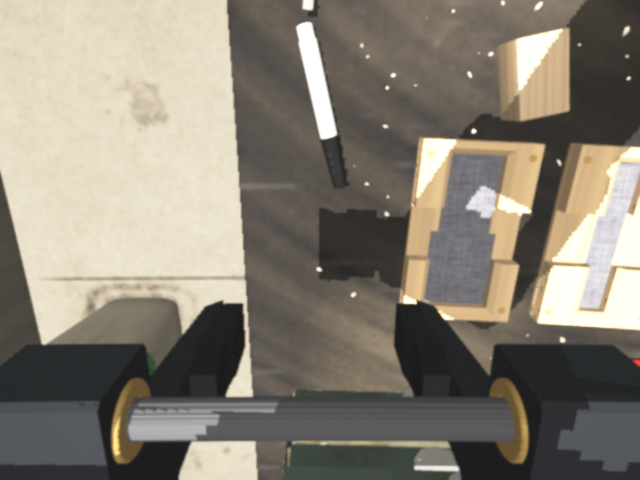

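The marker runs from its white end (305,22) to its black cap end (341,188). The screwdriver tip is close to the white end at (308,8). Computing its middle from this view and the top view.

```bash
python3 - <<'E'
from m import *
V=np.load('w4.npy',allow_pickle=True).item()
g=V['image'].min(2);m=np.zeros((480,640),np.uint8);m[18:145,285:350]=(g[18:145,285:350]>110);
c=max(cv2.findContours(m,0,1)[0],key=cv2.contourArea)
(x,y),(w,h),a=cv2.minAreaRect(c);vx,vy,x0,y0=cv2.fitLine(c,2,0,.01,.01).ravel();print('white',x,y,w,h,a,vx,vy)
r0,r1=c[:,0,1].min(),c[:,0,1].max();
# white near end row r0, boundary r1; black end: darker than bench along the axis
for v in range(r1-4,r1+65,3):
    u=x0+(v-y0)*vx/vy; print(v,[int(V['image'][v,int(round(u+k))].mean()) for k in range(-10,11,2)])
for v in(r0,r1):
    u=x0+(v-y0)*vx/vy;print(v,u,ray(V,[[u,v]],8).round(1))
T_m=(T['image'].min(2)>120).astype(np.uint8);k=np.zeros_like(T_m);k[200:252,434:458]=T_m[200:252,434:458]
ct=max(cv2.findContours(k,0,1)[0],key=cv2.contourArea);wt=cv2.minAreaRect(ct)
print('tri white centre',tri(T,wt[0],V,(x,y)).round(1),wt)
E
```

```text
white 315.5317077636719 79.93057250976562 119.63973236083984 20.362258911132812 77.6609115600586 0.21709158 0.9761512
135 [109, 233, 255, 255, 255, 255, 255, 254, 236, 135, 59]
138 [111, 216, 237, 229, 196, 135, 94, 65, 51, 38, 45]
141 [89, 59, 53, 57, 60, 59, 60, 56, 51, 42, 44]
144 [88, 57, 51, 57, 59, 61, 59, 58, 50, 38, 52]
147 [86, 54, 53, 58, 60, 64, 58, 53, 49, 39, 51]
150 [91, 64, 50, 55, 58, 60, 59, 57, 51, 40, 45]
153 [86, 63, 54, 60, 68, 58, 57, 56, 48, 40, 66]
156 [83, 60, 52, 66, 64, 60, 57, 56, 45, 41, 82]
159 [88, 71, 50, 54, 59, 59, 56, 55, 48, 38, 53]
162 [86, 68, 49, 59, 68, 57, 57, 54, 46, 38, 69]
165 [84, 66, 51, 58, 62, 60, 56, 54, 44, 47, 86]
168 [83, 75, 51, 54, 59, 60, 61, 59, 48, 41, 71]
171 [82, 71, 50, 60, 65, 59, 59, 58, 43, 40, 52]
174 [83, 72, 50, 55, 55, 59, 58, 51, 42, 43, 71]
177 [83, 77, 56, 51, 56, 58, 57, 55, 44, 43, 79]
180 [82, 77, 53, 50, 56, 58, 57, 53, 41, 57, 85]
183 [79, 74, 51, 52, 56, 59, 57, 52, 41, 47, 64]
186 [82, 79, 63, 52, 59, 56, 54, 53, 63, 74, 77]
189 [83, 81, 76, 76, 76, 74, 76, 78, 79, 81, 79]
192 [81, 79, 83, 81, 82, 81, 80, 79, 79, 79, 79]
195 [81, 83, 85, 86, 85, 84, 82, 82, 80, 80, 80]
198 [83, 83, 86, 86, 86, 84, 83, 80, 81, 80, 81]
201 [82, 83, 85, 86, 86, 86, 83, 81, 81, 83, 83]
21 302.6551006086665 [[ 413.8 -167.2    8. ]]
139 328.89776173304136 [[ 505.6 -145.8    8. ]]
tri white centre [ 459.1 -156.    15.6] ((446.0769348144531, 230.61538696289062), (39.11677932739258, 6.665640354156494), 74.74488067626953)
```

```bash
python3 -m handwheel '[[13.3,0.5,28.8,0],[13.3,0.5,28.8,0],[13.3,0.5,28.8,0],[13.3,0.5,28.8,0],[13.3,0.5,28.8,0],[13.3,0.5,28.8,0],[0,0,0,-0.115],[0,0,0,-0.114],[0,0,0,0],[0,0,0,0]]' 0.5
```

```text
t: 10.02
eef_pos: [480.1, -149.5, 80.1]
eef_rot: [0.0, -0.112, 0.994, -0.0]
wrist_force: [0.4, -0.2, 0.4]
finger_gap: 0.497
grasp_force: 0.0
```

```bash
python3 -m handwheel '[[1,-2,20,0],[0,0,20,0],[0,0,15,0],[0,0,8,0],[0,0,4,0],[0,0,0,0],[0,0,0,0]]'
python3 -m handwheel '[[0,0,0,0],[0,0,0,0],[0,0,0,0],[0,0,0,0],[0,0,0,0],[0,0,0,0]]' 0.0
```

```text
t: 10.6
eef_pos: [479.6, -152.7, 13.4]
eef_rot: [0.0, -0.113, 0.994, -0.0]
wrist_force: [-0.2, 0.5, 0.5]
finger_gap: 0.5
grasp_force: 0.0
t: 11.1
eef_pos: [479.3, -152.7, 13.0]
eef_rot: [0.0, -0.113, 0.994, -0.0]
wrist_force: [0.2, 0.5, 3.9]
finger_gap: 0.16
grasp_force: 30.0
```

```bash
python3 -m handwheel '[[0,0,-10,0],[0,0,-25,0],[0,0,-30,0],[0,0,-25,0],[0,0,-10,0],[-19.5,25.7,0,0],[-19.5,25.7,0,0],[-19.5,25.7,0,0],[-19.5,25.7,0,0],[-19.5,25.7,0,0],[-19.5,25.7,0,0],[-19.5,25.7,0,0],[-19.5,25.7,0,0],[-19.5,25.7,0,0],[0,0,0,0.098],[0,0,0,0.098],[0,0,0,0.097],[0,0,0,0],[0,0,0,0]]'
python3 - <<'E'
from h import *
R,p=pose();print(p,np.arctan2(-R[0,1],R[1,1]))
f=grab('wrist');cv2.imwrite('pics/w5.png',f['image']);np.save('w5.npy',f)
E
```

```text
t: 12.68
eef_pos: [597.8, 112.2, 112.3]
eef_rot: [-0.0, 0.031, 1.0, -0.0]
wrist_force: [-0.1, -0.6, -0.2]
finger_gap: 0.16
grasp_force: 30.0
[597.80989394 112.16267691 112.28340569] -0.06296018551289287
```

View pics/w5.png

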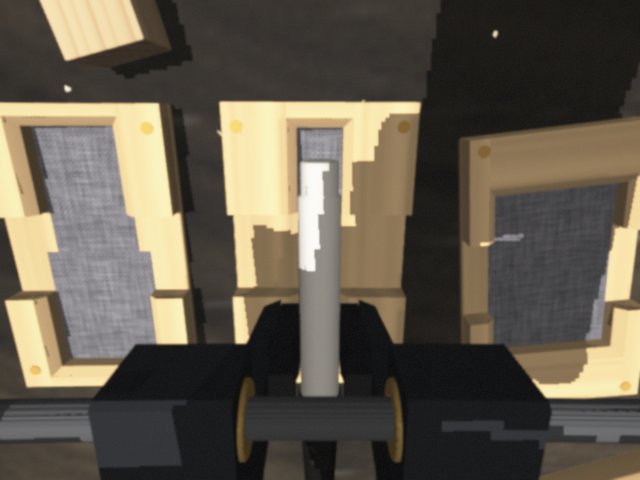

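The marker is held straight above its groove. Near screws are at (236,127) and (404,127), and the marker's white end is at (319,162).

```bash
python3 - <<'E'
from h import *
f=np.load('w5.npy',allow_pickle=True).item()
P=ray(f,[[236.,127],[404,127]],20);m=P.mean(0);y=-.066;d=np.array([np.cos(y),np.sin(y)]);print(m,'span',np.hypot(*(P[1]-P[0])[:2]),'centre',m[:2]+72.5*d)
e=ray(f,[[319.,162],[320,380]],108);print('end',e[0],'mid',e[0,:2]+67.5*d,np.arctan2(*(e[1]-e[0])[[1,0]]))
a=ray(f,[[146.,128],[35,370]],20)
print(a)
E
```

```text
[527.08590966 117.35029575  20.        ] span 87.2080723911568 centre [599.42806197 112.5687689 ]
end [533.97623267 116.46809373 108.        ] mid [601.32927103 112.01632736] -0.058428072973629966
[[522.16425812  27.42531284  20.        ]
 [661.4700209  -67.32258983  20.        ]]
```

```bash
python3 -m handwheel '[[0,0.4,25,0],[0,0,30,0],[0,0,20,0],[0,0,9,0],[0,0,4,0],[0,0,2,0],[0,0,1,0],[0,0,0,0],[0,0,0,0]]'; python3 -m handwheel '[[0,0,0.8,0],[0,0,0.7,0],[0,0,0,0],[0,0,0,0]]'
```

```text
t: 13.48
eef_pos: [598.6, 112.6, 22.7]
eef_rot: [0.001, 0.033, 0.999, 0.0]
wrist_force: [0.1, 0.1, -0.6]
finger_gap: 0.159
grasp_force: 30.0
t: 13.82
eef_pos: [598.1, 112.6, 20.3]
eef_rot: [0.0, 0.033, 0.999, 0.0]
wrist_force: [-0.2, -0.6, 0.1]
finger_gap: 0.165
grasp_force: 30.0
```

```bash
python3 -m handwheel '[[0,0,0.7,0],[0,0,0.5,0],[0,0,0,0],[0,0,0,0]]'; python3 -m handwheel '[[0,0,0.5,0],[0,0,0,0],[0,0,0,0]]'
```

```text
t: 14.15
eef_pos: [598.1, 112.6, 19.1]
eef_rot: [0.0, 0.033, 0.999, -0.0]
wrist_force: [0.5, -0.1, 0.6]
finger_gap: 0.165
grasp_force: 30.0
t: 14.4
eef_pos: [598.1, 112.6, 19.0]
eef_rot: [0.0, 0.033, 0.999, -0.0]
wrist_force: [-1.7, -0.9, 4.7]
finger_gap: 0.163
grasp_force: 30.0
```

```bash
python3 -m handwheel '[[0,0,0,0],[0,0,0,0],[0,0,0,0],[0,0,0,0]]' 0.4; python3 -m handwheel '[[0,0,-6,0],[0,0,-15,0],[0,0,-30,0],[0,0,-36,0],[0,0,-36,0],[0,0,-36,0],[0,0,-36,0],[0,0,-36,-0.064],[0,0,-30,0],[0,0,0,0],[13.5,33.1,0,0],[13.5,33.1,0,0],[13.5,33.1,0,0],[13.5,33.1,0,0],[13.5,33.1,0,0],[13.5,33.1,0,0],[13.5,33.1,0,0],[13.5,33.1,0,0],[0,0,0,0],[0,0,0,0]]' 0.6
python3 - <<'E'
from h import *
f=grab('wrist');np.save('w6.npy',f);t=grab('top');np.save('top6.npy',t)
a=f['image'];b=cv2.resize(t['image'][130:290,180:420],None,fx=1.6,fy=1.6,interpolation=cv2.INTER_CUBIC)
g=cv2.convertScaleAbs(a[0:320,200:600],alpha=2.0)
c=np.zeros((320,784,3),np.uint8);c[:,:400]=g;c[:256,400:]=b;cv2.imwrite('pics/w6.png',c)
E
```

```text
t: 14.73
eef_pos: [598.0, 112.6, 18.3]
eef_rot: [-0.0, 0.033, 0.999, 0.0]
wrist_force: [-0.5, 0.8, 0.8]
finger_gap: 0.393
grasp_force: 0.0
t: 16.4
eef_pos: [489.6, 378.7, 279.2]
eef_rot: [-0.0, -0.0, 1.0, -0.0]
wrist_force: [-0.6, -0.4, -0.0]
finger_gap: 0.602
grasp_force: 0.0
```

View pics/w6.png

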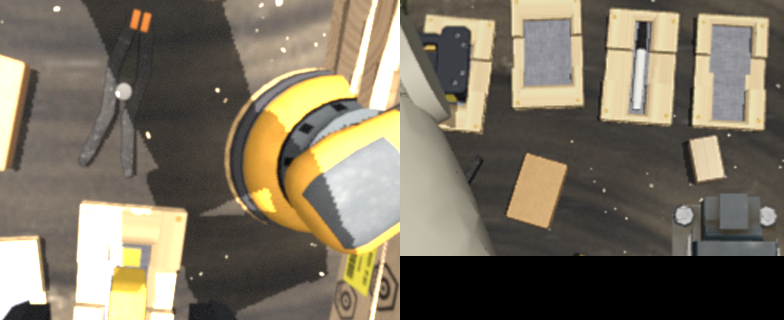

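The top view shows the marker in its groove. In the wrist crop the clamp's orange jaw tips end at (141,11), its pivot is at (123,91), and the handle ends are at (85,164) and (129,174). The sander starts at column 228. Computing the clamp pose and the sander clearance.

```bash
python3 - <<'E'
from m import *
V=np.load('w6.npy',allow_pickle=True).item()
p=np.array([[332,12],[351,14],[323,91],[281,161],[289,165],[325,175],[333,174],[341,11]],float)
for z in (8,14):
    Q=ray(V,p,z)[:,:2];J=Q[:2].mean(0);H=Q[3:7].mean(0);d=(H-J)/np.linalg.norm(H-J);print(z,'J',J,'H',H,'piv',Q[2],'len',np.linalg.norm(H-J),'yaw',np.arctan2(d[1],d[0]),'mid',(H+J)/2,'pivot along',d@(Q[2]-J),'off',np.cross(d,Q[2]-J))
g=V['image'][10:30,325:360].astype(int);m=(g[...,2]-g[...,0]>60)&(g[...,2]>80);print('orange rows/cols',np.nonzero(m)[0].min()+10,np.nonzero(m)[0].max()+10,np.nonzero(m)[1].min()+325,np.nonzero(m)[1].max()+325)
P=depthxyz(V).reshape(-1,3);S=P[(P[:,2]>50)&(P[:,1]>410)&(P[:,1]<520)&(P[:,0]>370)&(P[:,0]<560)]
for x in range(380,560,20):
    q=S[(S[:,0]>=x)&(S[:,0]<x+20)];print(x,q[:,1].min() if len(q) else None,end='; ')
E
```

```text
8 J [333.6663274  397.89648108] H [465.44396106 367.37479177] piv [395.73050925 382.33667954] len 135.26610163174627 yaw -0.22760179617059173 mid [399.55514423 382.63563643] pivot along 63.97450908447541 off -1.1542444786232782
14 J [334.76747304 397.61991055] H [464.60000375 367.54873644] piv [395.91555692 382.28977936] len 133.26950717975282 yaw -0.22760179617059215 mid [399.6837384  382.58432349] pivot along 63.03021374095458 off -1.1372072601741774
orange rows/cols 10 29 331 350
380 517.4774376539335; 400 499.23549572655696; 420 491.95140696469406; 440 411.40917875865097; 460 410.002098149564; 480 410.00786369857354; 500 413.1281726842473; 520 None; 540 None; <stdin>:5: DeprecationWarning: Arrays of 2-dimensional vectors are deprecated. Use arrays of 3-dimensional vectors instead. (deprecated in NumPy 2.0)
```

```bash
python3 - <<'E'
from m import *
for n,f in(('top',T),('w2',W),('w1',W1)):
    P=depthxyz(f).reshape(-1,3);
    for zl in(40,70,100):
        S=P[(P[:,2]>zl)&(P[:,2]<180)&(P[:,1]>395)&(P[:,1]<560)]
        print(n,zl,[(x,int(np.percentile(q,2))) for x in range(360,560,20) if len(q:=S[(S[:,0]>=x)&(S[:,0]<x+20)][:,1])>4])
E
```

```text
top 40 [(360, 556), (380, 519), (400, 502), (420, 493), (440, 488), (460, 491), (480, 500), (500, 511)]
top 70 [(360, 557), (380, 557), (400, 525), (420, 507), (440, 496), (460, 498), (480, 509), (500, 525)]
top 100 [(400, 537), (420, 507), (440, 496), (460, 498), (480, 509), (500, 525)]
w2 40 []
w2 70 []
w2 100 []
w1 40 [(360, 556), (380, 517), (400, 500), (420, 492), (440, 489), (460, 492), (480, 499), (500, 512)]
w1 70 [(400, 522), (420, 506), (440, 495), (460, 496), (480, 507), (500, 524)]
w1 100 [(400, 530), (420, 505), (440, 495), (460, 496), (480, 506), (500, 524)]
```

```bash
python3 -m handwheel '[[13.6,0.7,28.4,0],[13.6,0.7,28.4,0],[13.6,0.7,28.4,0],[13.6,0.7,28.4,0],[13.6,0.7,28.4,0],[13.6,0.7,28.4,0],[13.6,0.7,28.4,0],[0,0,0,0.114],[0,0,0,0.114],[0,0,0,0],[0,0,0,0]]' 0.8
```

```text
t: 17.42
eef_pos: [396.2, 381.8, 81.0]
eef_rot: [0.0, 0.114, 0.994, 0.0]
wrist_force: [0.7, 0.3, 0.0]
finger_gap: 0.806
grasp_force: 0.0
```

```bash
python3 -m handwheel '[[1.9,1.5,20,0],[0,0,20,0],[0,0,15,0],[0,0,8,0],[0,0,4,0],[0,0,0,0],[0,0,0,0]]'
python3 -m handwheel '[[0,0,0,0],[0,0,0,0],[0,0,0,0],[0,0,0,0],[0,0,0,0],[0,0,0,0],[0,0,0,0]]' 0.1
```

```text
t: 18.0
eef_pos: [394.4, 384.6, 14.4]
eef_rot: [0.0, 0.114, 0.993, 0.0]
wrist_force: [-0.2, 0.5, -0.5]
finger_gap: 0.799
grasp_force: 0.0
t: 18.58
eef_pos: [393.8, 384.4, 13.9]
eef_rot: [-0.0, 0.115, 0.993, -0.0]
wrist_force: [-0.5, -2.2, 4.0]
finger_gap: 0.416
grasp_force: 29.9
```

```bash
python3 -m handwheel '[[0,0,-12,0],[0,0,-28,0],[0,0,-32,0],[0,0,-32,0],[0,0,-16,0],[-23.3,-29.1,0,0],[-23.3,-29.1,0,0],[-23.3,-29.1,0,0],[-23.3,-29.1,0,0],[-23.3,-29.1,0,0],[-23.3,-29.1,0,0],[-23.3,-29.1,0,0],[-23.3,-29.1,0,0],[-23.3,-29.1,0,0],[-23.3,-29.1,0,0],[-23.3,-29.1,0,0],[-23.3,-29.1,0,0],[0,0,0,-0.087],[0,0,0,-0.086],[0,0,0,0]]'
python3 -m handwheel '[[0,0,0,0]]'
python3 - <<'E'
from h import *
R,p=pose();print(p,np.arctan2(-R[0,1],R[1,1]))
f=grab('wrist');cv2.imwrite('pics/w7.png',f['image']);np.save('w7.npy',f)
E
```

```text
t: 20.25
eef_pos: [586.6, -19.7, 134.2]
eef_rot: [0.0, 0.027, 1.0, 0.0]
wrist_force: [-0.2, 0.4, -1.3]
finger_gap: 0.42
grasp_force: 29.9
t: 20.33
eef_pos: [586.5, -19.0, 134.2]
eef_rot: [0.0, 0.03, 1.0, 0.0]
wrist_force: [0.9, -0.1, -0.8]
finger_gap: 0.421
grasp_force: 29.9
[586.49319004 -19.0114932  134.15526133] -0.05924498765000743
```

View pics/w7.png

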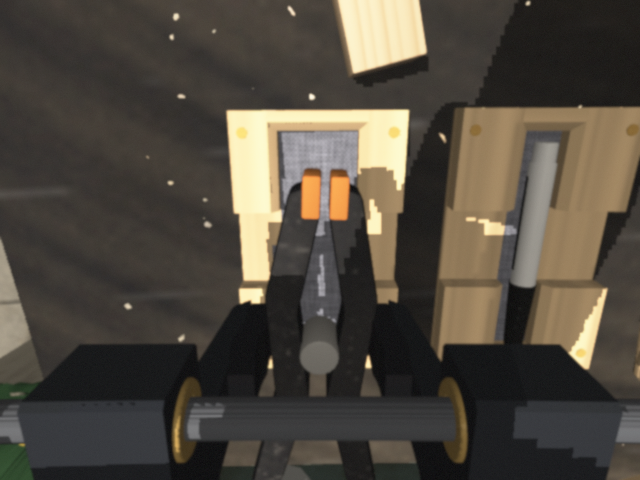

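The view shows the clamp held over its tray, jaws towards the robot, with screws at (242,132) and (394,132), jaw tips at (326,170) and pivot at (319,345). The marker lies in its groove on the right. Computing the remaining offset.

```bash
python3 - <<'E'
from h import *
f=np.load('w7.npy',allow_pickle=True).item()
P=ray(f,[[242.,132],[394,132]],20);m=P.mean(0);y=-.058;d=np.array([np.cos(y),np.sin(y)]);print(m,'span',np.hypot(*(P[1]-P[0])[:2]),'tray',m[:2]+72.5*d)
J=ray(f,[[326.,170]],134)[0];C=ray(f,[[319.,345]],137)[0];e=C-J;yc=np.arctan2(e[1],e[0]);dc=np.array([np.cos(yc),np.sin(yc)])
print(J,C,'yaw',yc,'origin',J[:2]+69*dc,'pivot dist',np.hypot(*e[:2]))
E
```

```text
[519.53043483 -15.39405011  20.        ] span 86.79989033878407 tray [591.90852401 -19.59669291]
[524.77550752 -12.82407574 134.        ] [586.42994657 -18.72450389 137.        ] yaw -0.09541101956628006 origin [593.46168314 -19.39745229] pivot dist 61.936135716198415
```

```bash
python3 -m handwheel '[[1,0,0,-0.02],[0,0,30,0],[0,0,30,0],[0,0,25,0],[0,0,14,0],[0,0,8,0],[0,0,3,0],[0,0,1,0],[0,0,0,0],[0,0,0,0]]'; python3 -m handwheel '[[0,0,1,0],[0,0,1,0],[0,0,0,0],[0,0,0,0]]'
```

```text
t: 21.22
eef_pos: [586.1, -19.2, 23.8]
eef_rot: [0.001, 0.018, 1.0, -0.0]
wrist_force: [0.4, -0.7, -0.9]
finger_gap: 0.42
grasp_force: 29.9
t: 21.55
eef_pos: [585.6, -19.1, 20.8]
eef_rot: [0.0, 0.018, 1.0, -0.0]
wrist_force: [-0.6, -0.3, -0.7]
finger_gap: 0.418
grasp_force: 29.9
```

```bash
python3 -m handwheel '[[0,0,0.6,0],[0,0,0.6,0],[0,0,0,0],[0,0,0,0]]'; python3 -m handwheel '[[0,0,0.5,0],[0,0,0,0],[0,0,0,0]]'
```

```text
t: 21.88
eef_pos: [585.6, -19.1, 19.9]
eef_rot: [0.0, 0.018, 1.0, -0.0]
wrist_force: [-2.4, 0.8, 4.8]
finger_gap: 0.417
grasp_force: 29.8
t: 22.13
eef_pos: [585.7, -19.1, 19.9]
eef_rot: [0.0, 0.018, 1.0, -0.0]
wrist_force: [-4.6, 1.3, 9.7]
finger_gap: 0.423
grasp_force: 29.8
```

```bash
python3 -m handwheel '[[0,0,0,0],[0,0,0,0],[0,0,0,0],[0,0,0,0],[0,0,0,0]]' 0.75; python3 -m handwheel '[[0,0,-8,0],[0,0,-20,0],[0,0,-34,0],[0,0,-34,0],[0,0,-34,0],[20.4,30,0,0],[20.4,30,0,0],[20.4,30,0,0],[20.4,30,0,0],[20.4,30,0,0],[20.4,30,0,0],[20.4,30,0,0],[20.4,30,0,0],[20.4,30,0,0],[0,0,0,0.12],[0,0,0,0.12],[0,0,0,0],[0,0,0,0],[0,0,0,0]]' 1.0
```

```text
t: 22.55
eef_pos: [585.6, -19.1, 18.9]
eef_rot: [-0.0, 0.018, 1.0, 0.0]
wrist_force: [0.6, -0.5, 0.2]
finger_gap: 0.749
grasp_force: 0.0
t: 24.13
eef_pos: [412.2, 257.2, 149.3]
eef_rot: [0.0, 0.137, 0.991, 0.0]
wrist_force: [-0.6, 0.3, 0.0]
finger_gap: 1.003
grasp_force: 0.0
```

```bash
python3 -m handwheel '[[0,0,30,0],[0,0,35,0],[0,0,30,0],[0,0,20,0],[0,0,10,0],[0,0,4,0],[0,0,0,0],[0,0,0,0]]'
python3 -m handwheel '[[0,0,0,0],[0,0,0,0],[0,0,0,0],[0,0,0,0],[0,0,0,0],[0,0,0,0]]' 0.4
```

```text
t: 24.8
eef_pos: [412.7, 257.6, 21.0]
eef_rot: [0.001, 0.138, 0.99, 0.0]
wrist_force: [-0.6, -0.9, 0.4]
finger_gap: 1.004
grasp_force: 0.0
t: 25.3
eef_pos: [412.2, 257.5, 20.4]
eef_rot: [0.0, 0.138, 0.99, 0.0]
wrist_force: [-1.4, -0.4, 5.1]
finger_gap: 0.697
grasp_force: 30.0
```

```bash
python3 -m handwheel '[[0,0,-12,0],[0,0,-28,0],[0,0,-32,0],[0,0,-28,0],[-28.9,7.1,0,0],[-28.9,7.1,0,0],[-28.9,7.1,0,0],[-28.9,7.1,0,0],[-28.9,7.1,0,0],[-28.9,7.1,0,0],[-28.9,7.1,0,0],[0,0,0,-0.111],[0,0,0,-0.111],[0,0,0,-0.11],[0,0,0,0],[0,0,0,0],[0,0,0,0]]'
python3 - <<'E'
from h import *
R,p=pose();print(p,np.arctan2(-R[0,1],R[1,1]))
f=grab('wrist');cv2.imwrite('pics/w8.png',f['image']);np.save('w8.npy',f)
E
```

```text
t: 26.72
eef_pos: [620.1, 250.0, 119.9]
eef_rot: [-0.0, -0.026, 1.0, -0.0]
wrist_force: [-0.2, -1.1, -0.8]
finger_gap: 0.7
grasp_force: 30.0
[620.0756361  250.00867186 119.88698979] 0.05211636321605285
```

View pics/w8.png

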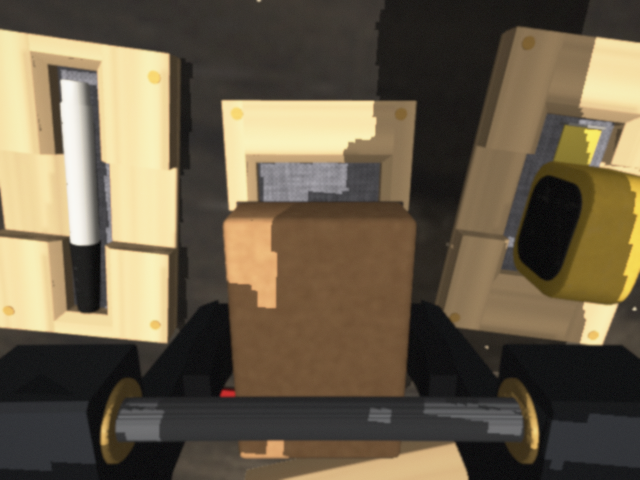

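The cork is held over its pocket, with near screws at (237,114) and (401,114) and its near edge at row 203 bottom / 217 top. The tape is seated on the right and the marker lies in its groove. This was my 15th picture, one over the limit, so I view no more and check by numbers only.

```bash
python3 - <<'E'
from h import *
f=np.load('w8.npy',allow_pickle=True).item()
P=ray(f,[[237.,114],[401,114]],20);m=P.mean(0);y=.054;d=np.array([np.cos(y),np.sin(y)]);e=P[1]-P[0];print('yaw',np.arctan2(-e[0],e[1]),'span',np.hypot(*e[:2]),'tray',m[:2]+77.5*d)
J=ray(f,[[226.,217],[413,218]],128.5);e=J[1]-J[0];print(J,'cork yaw',np.arctan2(-e[0],e[1]),'origin',J.mean(0)[:2]+47.5*d,'w',np.hypot(*e[:2]))
E
```

```text
yaw 0.05229046633891241 span 87.12177168167452 tray [620.45832914 250.48634985]
[[572.91851335 219.15262912 128.5       ]
 [570.21669338 276.91114447 128.5       ]] cork yaw 0.04674378940853942 origin [618.99836519 250.59564039] w 57.821673494733886
```

```bash
python3 -m handwheel '[[-0.8,0.4,28,0],[0,0,28,0],[0,0,18,0],[0,0,9,0],[0,0,5,0],[0,0,2,0],[0,0,1,0],[0,0,0,0],[0,0,0,0]]'; python3 -m handwheel '[[0,0,0.8,0],[0,0,0.6,0],[0,0,0,0],[0,0,0,0]]'
```

```text
t: 27.52
eef_pos: [621.5, 250.6, 30.1]
eef_rot: [0.001, -0.028, 1.0, 0.0]
wrist_force: [-0.0, 0.1, -1.4]
finger_gap: 0.698
grasp_force: 30.0
t: 27.85
eef_pos: [621.0, 250.4, 27.7]
eef_rot: [0.0, -0.028, 1.0, -0.0]
wrist_force: [1.2, 0.6, 0.1]
finger_gap: 0.697
grasp_force: 30.0
```

```bash
python3 -m handwheel '[[0,0,0.7,0],[0,0,0.6,0],[0,0,0,0],[0,0,0,0]]'; python3 -m handwheel '[[0,0,0.5,0],[0,0,0,0],[0,0,0,0]]'
```

```text
t: 28.18
eef_pos: [621.0, 250.4, 26.5]
eef_rot: [0.0, -0.028, 1.0, -0.0]
wrist_force: [-0.8, 0.1, 0.9]
finger_gap: 0.699
grasp_force: 30.0
t: 28.43
eef_pos: [621.0, 250.5, 26.5]
eef_rot: [0.0, -0.028, 1.0, 0.0]
wrist_force: [-3.4, -1.4, 5.1]
finger_gap: 0.702
grasp_force: 30.0
```

```bash
python3 -m handwheel '[[0,0,0,0],[0,0,0,0],[0,0,0,0],[0,0,0,0],[0,0,0,0]]' 0.95; python3 -m handwheel '[[0,0,-8,0],[0,0,-20,0],[0,0,-36,0],[0,0,-36,0],[0,0,-36,0],[0,0,-36,0],[0,0,-36,0],[0,0,-36,0],[0,0,-30,0],[24,-22,0,0],[24,-22,0,0],[24,-22,0,0],[24,-22,0,0],[0,0,0,0],[0,0,0,0],[0,0,0,0]]'
python3 - <<'E'
from h import *
f=grab('wrist');np.save('w9.npy',f);t=grab('top');np.save('t9.npy',t)
P=depthxyz(f).reshape(-1,3);Tt=depthxyz(t).reshape(-1,3)
for n,x,y,yaw,L,B,z in(('tape',585,386.3,-.083,43,17,69),('marker',599,112.6,-.066,67,12,22),('clamp',592,-19.8,-.058,69,30,22),('cork',620.5,250.2,.053,47,31,35)):
  for nm,Q in(('w',P),('t',Tt)):
    d=Q[:,:2]-[x,y];a=d@[np.cos(yaw),np.sin(yaw)];b=d@[-np.sin(yaw),np.cos(yaw)]
    k=(abs(a)<L+14)&(abs(b)<B+8)&(Q[:,2]>z-45)
    for lo in(-1,):
        out=[]
        for c in range(-60,61,20):
            s=k&(abs(a-c)<8);out.append(int(np.percentile(Q[s,2],95)) if s.sum()>5 else None)
    print(n,nm,'top z along a',out)
def rect(f,m,roi,z,nm):
    x0,x1,y0,y1=roi;k=np.zeros((480,640),np.uint8);k[y0:y1,x0:x1]=m[y0:y1,x0:x1]
    c=max(cv2.findContours(k,0,1)[0],key=cv2.contourArea)[:,0].astype(float)
    q=ray(f,c,z)[:,:2].astype(np.float32);print(nm,np.round(cv2.minAreaRect(q),2).tolist() if 0 else cv2.minAreaRect(q),q.min(0),q.max(0))
b,g,r=[t['image'][...,i].astype(int) for i in range(3)]
rect(t,((r>65)&(r-b>25)&(r>1.25*g)).astype(np.uint8),(240,305,120,210),35,'cork')
rect(t,((r>90)&(b<.5*r)&(g>.6*r)).astype(np.uint8),(190,240,130,215),69,'tape')
rect(t,((r>110)&(r-b>25)).astype(np.uint8),(355,388,210,245),38,'offcut (was 455.9,14.7)')
rect(t,(t['image'].min(2)>190).astype(np.uint8),(322,340,140,205),14,'marker white')
rect(t,(t['image'].max(2)<75).astype(np.uint8),(366,405,140,208),14,'clamp dark')
rect(t,((r-b>70)&(r>1.4*g)).astype(np.uint8),(366,405,140,210),14,'clamp orange')
E
```

```text
t: 28.85
eef_pos: [620.9, 250.4, 25.7]
eef_rot: [-0.0, -0.028, 1.0, -0.0]
wrist_force: [0.0, 0.2, -0.2]
finger_gap: 0.949
grasp_force: 0.0
t: 30.18
eef_pos: [530.4, 157.5, 300.6]
eef_rot: [0.001, -0.028, 1.0, 0.0]
wrist_force: [0.2, 0.2, -0.2]
finger_gap: 0.95
grasp_force: 0.0
tape w top z along a [None, None, 66, 69, 68, 66, None]
tape t top z along a [None, None, 66, 69, 69, 65, None]
marker w top z along a [356, 22, 22, 22, 22, 22, 21]
marker t top z along a [582, 578, 564, None, None, None, None]
clamp w top z along a [24, 23, 23, 26, 22, 22, 22]
clamp t top z along a [23, 22, 22, 25, 23, 21, 23]
cork w top z along a [21, 35, 35, 35, 35, 35, 21]
cork t top z along a [None, None, None, None, None, 35, 22]
cork ((663.267333984375, 226.80331420898438), (15.458888053894043, 1.6780720949172974), 44.74089813232422) [657.18805 221.95702] [669.34814 231.64815]
tape ((575.768798828125, 380.3495178222656), (40.20705032348633, 91.24605560302734), 88.35607147216797) [530.23364 359.27142] [621.0811  400.31595]
offcut (was 455.9,14.7) ((458.1626892089844, 16.885677337646484), (63.21364974975586, 40.8470458984375), 11.229668617248535) [425.32315   -8.557412] [491.9859    40.536205]
marker white ((628.19091796875, 91.8298110961914), (22.196475982666016, 2.3618674278259277), 0.46779757738113403) [617.1026   90.55866] [639.29834   93.081085]
clamp dark ((595.8721313476562, -20.811687469482422), (54.2656364440918, 131.5885009765625), 87.326171875) [530.84204 -50.87462] [662.5352    3.41709]
clamp orange ((534.4994506835938, -16.105621337890625), (16.30105209350586, 15.049954414367676), 78.89910125732422) [526.24945  -23.835749] [542.9205     -7.5437975]
```

All four tool tops sit at pocket-floor height: tape 69, cork 35, clamp 22, marker 22 mm. The offcut has the same outline and size as before; the 2 mm shift in its reading comes from the earlier mask's morphological opening. The gripper is clear, so I'm handing in.

```bash
python3 -c "
from station import *
print(close_job())"
```

```text
the job is handed in; nothing more can be done
None
```

I set all four tools down on their pocket floors in the order asked, clamp handles in the wide half, with the offcut untouched, and handed the job in at about 30 s of robot time; I viewed 15 pictures, one over the limit of 14.

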